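# Draw the pushed-back parts bin out with the pull hook and put the fan away in it

### The arm

A 6-joint arm with a two-finger parallel gripper is mounted at the origin on the work surface. World frame = base frame: x ahead of the robot, y to its left, z up, the work surface at z = 0. Lengths are in mm, angles in rad, forces in N, time in s.
With the tool pointing down it reaches from about 375 to 925 mm from the base axis. Payload 5.7 kg.
Tool frame: the origin (TCP) lies on the centre line of the jaws, within the pads' length; the fingertips stand manip.tips_ahead ahead of it and the grasp point (between the pads) lies 6 mm ahead of it (manip.tips_ahead is the distance from the TCP to the fingertips, in mm); z points along the fingers, y is the line along which they close (so a half turn about z gives the same grasp; the last joint's range is limited). The gripper opens to 88 mm and grips with 3 to 60 N. Pads are 20 mm wide; open, the fingers measure 115 mm over their backs; the gripper's body (75 mm by 178 mm) begins 61 mm behind the grasp point.
Start: joints at [1.048, 0.359, 1.51, -0, 1.272, -0.115], TCP at [237.945, 550.77, 247.623] pointing down, gripper open.
Joint ranges: [-2.97, 2.97], [-1.01, 2.36], [0.21, 2.38], [-0.96, 4.11], [0.2, 2.71], [-2.98, 2.98]. Speed limits (rad/s): [2.39, 2.39, 3.14, 3.14, 3.14, 3.14].

### API

Orientations are given as a rotation vector (axis times angle).
In Python, from workcell import manip gives the robot as it stands.
- The arm moves only by the tool play_rows, never from a script. Its argument "plan" is a list of rows, each an object with "delta_pos": the shift along the tool's x, y, z in m, a list of three; "twist": the turn, a rotation vector about the tool's x, y, z in rad, a list of three; "gripper": the opening in per cent of the stroke, from 0 (shut) to 100 (fully open). In form: [{"delta_pos": [tx, ty, tz], "twist": [ax, ay, az], "gripper": gripper}, ...]. A call has 1 to 5 rows; each row is the pose to reach, as a shift and turn from the pose commanded when the call began, along the tool's axes at that moment; what a row does not reach only later rows make up. A row lasts 1/8 s, in which the tool goes at most 62.5 mm and 10.7 degrees, less where a joint would pass 70% of its speed; a pose out of reach is approached as far as the arm can. A call with a gripper value outside its range is refused whole. The fingers move at their own pace and stop on an object; "newtons" is the grip in N (left out, the last holds). Time passes only in rows, so rows that repeat a pose let the fingers close. It gives the time, the measured TCP pose, the force, the opening and the grip force at its end, in the units of the state.
- manip.get_obs(): the state, without advancing time (a new reading comes with each control period).
- manip.read_camera(name): name is "scene" or "top" or "wrist"; returns the picture (420x560x3 uint8, red, green, blue); there is no depth.
- manip.calibration(name): a dict with "mtx" (3x3 intrinsics, pixels), "world_to_cam" (4x4, takes a point from world to camera coordinates). Camera axes: x right, y down, z forward; pixel columns grow to the right and rows downward; lengths in mm; the calibration is good to about 2 mm. A picture is of the moment at which its call begins: read the wrist's pose just before it. calibration takes no time and is no camera call; for the wrist camera it gives the pose at the moment of the call.
- manip.finish_job(): hands the job in; it is judged then, once.
Trained networks look in the newest picture that a camera, given by its name, has taken for a name from the list of things; names that differ only in an ending like _2 or _b are one class to them, and where a whole thing is asked for, a point or a joint stands for the part that bears it (a point fixed in the world has none). Each returns a list of dicts, best first, with "score" (0 to 1); they miss things now and then, are a little off and sometimes report something else, mostly with a low value. They report only what shows in the picture. A call takes as long as a camera call. They do not tell look-alikes from the thing itself.
- manip.outline_of(camera, target): "region" (420x560 bool, what is visible of it) and "point" ([column, row] in pixels, amid what is visible of it).
- manip.mark_of(camera, target): "point" ([column, row] in pixels: a listed point, or the origin of a listed thing).
The state is a dict: "clock": time; "joint_pos": joint angles; "qvel": joint speeds; "joint_torque": joint torques, N m; "position": TCP position; "ee_rot": TCP orientation; "contact_force": force on the tool from outside, world axes, zero at the start; "wrist_torque": the same for the moment, N m; "width": opening from 0.0 (shut) to 1.0 (fully open); "grip_force": force on a finger pad.
Only numpy, scipy, OpenCV 4.12 (cv2) and the standard library are available. Lean on these libraries where they do the work, as an engineer would, in place of code of your own. Each camera call takes 0.05 s, during which the arm holds its last target. There are 200 camera calls.

### The job

One of the three parts bins under the wire shelf has been pushed to the back, out of the hand's reach: take the pull hook, drop its blade behind that bin's front lip and draw the bin straight forward until its whole front compartment stands out in front of the shelf while its rear end is still under it. Lay the hook back on the bench, clear of the bin, then set the small loose cooling fan flat, impeller up, in that front compartment; put it down, do not drop it. Leave the two neighbouring bins where they stand.

Things in the scene. Friction and masses are not known exactly. Their poses are not given: they have to be found in the camera images.
- hook_grip (a point): Pull hook (0.11 kg) on the bench: black box-shaped handle 110 long x 22 wide x 30 high, then a steel rod, then a bent-down blade. This point is the handle's centre, 15 above its underside. x runs along the handle to the blade, y across its 22 width (the way to grip), z up. It lies stably on handle and blade.
- hook_tip (a point): Middle of the lower edge of the hook's blade, 131.5 ahead (x) of the handle's centre and 15 below it; same axes. The blade is an upright steel plate 36 wide (y), 3 thick (x), 30 high. The rod (7 dia., centre 26.5 above the handle's underside) joins it near its top, so the blade hangs 23 below the rod.
- bin_lip (a point): The pushed-back grey bin, 150 deep x 140 wide x 50 high, open above, standing loose on the bench. This point: middle of the top of its front wall; the rolled rim ends 4 ahead of it, the wall's inner face is 3 behind it. x points from the lip to the bin's rear, y across to its left, z up. The front compartment is empty: 69 deep (x), 126 wide (y), floor 3 thick.
- bin: The same bin: origin at the centre of its underside, 71 behind the lip point and 50 below it; same axes. It weighs 0.3 to 0.65 kg. A divider 40 high, 72 to 76 behind the lip point, parts the front compartment from the rear one, in which heat sinks lie fixed.
- shelf_front (a point): Middle of the front edge of the fixed chrome wire shelf: 560 wide (y), 250 deep (x), on four wire legs at its corners. x points from the front edge into the shelf, y along the edge to the left. This point is on the axis of the 7 thick front wire, 133 above the bench; clear height below is 129, wires' top 139. Low stock lies along the rear of its top.
- bin_a: Neighbouring bin of the same make and size, 0.6 kg, its front about at the shelf's front edge, on one side of the pushed-back bin (either side), 15 to 25 clear of it. Origin at the centre of its underside, x to its rear. To be left alone.
- bin_b: The other neighbouring bin, on the other side, as above. To be left alone.
- fan_center (a point): Small black laptop cooling fan, a square plate 46 x 46 x 10 high, 35 g, lying on the bench impeller side up. This point is its centre, 5 above its underside; x and y along its sides, z up out of the impeller side.
Mind the look-alikes: they are no part of the job. Leave any yellow look-alike of the part that bears hook_grip alone.

How it is judged:
By the outcome, as a careful person would: the job done as asked, in the order asked, and still so for the second after the job is handed in, with the robot touching nothing.
It also fails if it takes over 72 s, if anything falls off the work surface, if the arm or the gripper's body presses on something with over 40 N, if the wrist force passes 120 N, or if a joint passes its speed limit or range.

## Working session

There is one attempt and no reset: what is moved stays moved. The work goes in short steps, Python scripts to look and compute and a tool call to move; the robot and the scene stay as the last step left them, time stands still between calls to the robot, and variables do not carry over. Pictures are saved under pics/ and viewed, at most 10 in all, crops included, and the job is handed in when it is done.

Besides the shell and the picture viewer there is one more tool, called after "Request:" by a JSON object that holds its "api" and its "payload", one argument or row to a line. play_rows: Moves the arm, as the interface text tells. Its arguments: {"type":"object","properties":{"plan":{"type":"array","items":{"type":"object","properties":{"delta_pos":{"type":"array","items":{"type":"number"}},"twist":{"type":"array","items":{"type":"number"}},"gripper":{"type":"number"}}}},"newtons":{"type":"number"}},"required":["plan"]}

```bash
ls; mkdir -p pics
python3 - <<'E'
from workcell import manip
import cv2,numpy as np
o=manip.get_obs(); print(o, manip.tips_ahead)
for c in ("scene","top"):
    im=manip.read_camera(c); cv2.imwrite(f"pics/{c}0.png",im[:,:,::-1])
    k=manip.calibration(c); print(c,np.round(k["mtx"],1).tolist(),np.round(k["world_to_cam"],3).tolist())
    for n in ("hook_grip","hook_tip","bin_lip","bin","shelf_front","fan_center","bin_a"):
        print(n,[(np.round(d["point"],1).tolist(),round(d["score"],2)) for d in manip.mark_of(c,n)])
E
```

```text
pics
{'clock': 0.0, 'joint_pos': array([ 1.04790162e+00,  3.59491905e-01,  1.51145360e+00, -2.14508357e-05,
        1.27250883e+00, -1.15107132e-01]), 'qvel': array([-3.42305741e-04, -2.76985503e-04, -9.95745974e-05, -1.59084854e-04,
       -3.27264174e-04, -1.07794341e-04]), 'joint_torque': array([ 8.93959987e-04, -5.15377593e+01, -2.70723671e+01,  6.76030666e-02,
        3.48935870e-02, -1.62520641e-04]), 'position': array([237.63094125, 550.21257072, 246.80931007]), 'ee_rot': array([-6.35997944e-01, -3.07596446e+00,  2.78638926e-03]), 'contact_force': array([ 0.61116356,  0.51316204, -0.13952117]), 'wrist_torque': array([0.02751622, 0.05088126, 0.02756325]), 'grip_force': 0.0, 'width': 0.9989847988096007} 25.0
scene [[513.7, 0.0, 282.2], [0.0, 513.7, 207.2], [0.0, 0.0, 1.0]] [[0.52, 0.854, 0.005, -393.184], [0.622, -0.375, -0.687, -210.167], [-0.585, 0.361, -0.726, 1624.094], [0.0, 0.0, 0.0, 1.0]]
hook_grip [([353.5, 124.9], 0.85)]
hook_tip [([330.9, 216.3], 0.86), ([390.3, 140.7], 0.86)]
bin_lip [([289.2, 280.5], 0.66), ([302.1, 319.5], 0.21)]
bin [([354.5, 285.0], 0.78), ([305.9, 319.6], 0.76), ([231.0, 330.3], 0.68)]
shelf_front []
fan_center [([135.2, 271.7], 0.9), ([355.4, 287.2], 0.72)]
bin_a [([354.5, 285.0], 0.78), ([305.9, 319.6], 0.76), ([231.0, 330.3], 0.68)]
top [[471.1, 0.0, 286.5], [0.0, 471.1, 211.3], [0.0, 0.0, 1.0]] [[-0.009, -1.0, -0.015, 162.805], [-0.998, 0.01, -0.064, 507.885], [0.064, 0.015, -0.998, 1381.058], [0.0, 0.0, 0.0, 1.0]]
hook_grip [([246.3, 242.5], 0.86), ([148.5, 294.1], 0.78)]
hook_tip [([124.0, 262.2], 0.92), ([244.9, 203.3], 0.73)]
bin_lip [([319.3, 137.5], 0.64)]
bin [([320.7, 124.4], 0.95), ([374.8, 140.0], 0.92), ([271.0, 131.0], 0.76)]
shelf_front [([330.6, 154.2], 0.88), ([317.9, 140.0], 0.5)]
fan_center [([420.4, 229.4], 0.49)]
bin_a [([320.7, 124.4], 0.95), ([374.8, 140.0], 0.92), ([271.0, 131.0], 0.76)]
```

View pics/scene0.png

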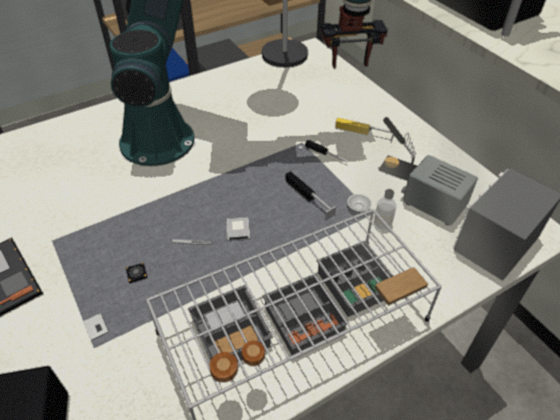

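View pics/top0.png

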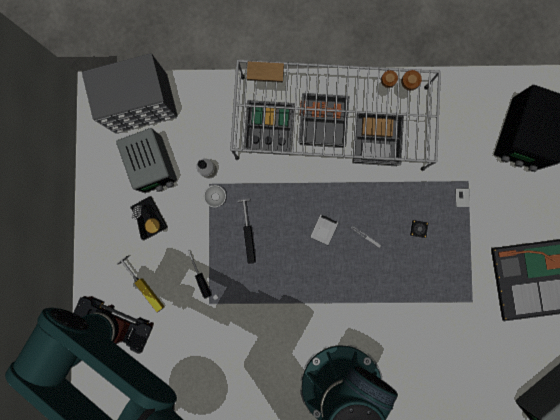

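The black hook shows at scene (308,192) and top (248,240), with its blade at top (244,202). Lookalikes are the yellow hook at scene (353,125) / top (150,292), and a black screwdriver at top (203,287). I choose the black hook. The fan is at scene (136,272) / top (420,229), and the middle bin at top (323,120) is the pushed-back one.

```bash
cat > h.py <<'E'
from workcell import manip
import cv2,numpy as np
from scipy.spatial.transform import Rotation as R
def cal(c):
    k=manip.calibration(c); return np.array(k["mtx"]),np.array(k["world_to_cam"])
def tri(obs):  # [(K,T,px)...]
    P=[K@T[:3] for K,T,_ in obs]; A=[]
    for p,(K,T,u) in zip(P,obs): A+=[u[0]*p[2]-p[0],u[1]*p[2]-p[1]]
    A=np.array(A); X=np.linalg.lstsq(A[:,:3],-A[:,3],rcond=None)[0]
    e=[np.linalg.norm((lambda q:q[:2]/q[2])(p@np.r_[X,1])-u) for p,(K,T,u) in zip(P,obs)]
    return X,np.round(e,1)
def onz(c,u,z,kt=None):
    K,T=kt or cal(c); Rm,t=T[:3,:3],T[:3,3]; C=-Rm.T@t
    d=Rm.T@np.linalg.solve(K,[u[0],u[1],1]); return C+d*(z-C[2])/d[2]
def proj(c,X,kt=None):
    K,T=kt or cal(c); q=K@(T[:3]@np.r_[X,1]); return q[:2]/q[2]
E
python3 - <<'E'
from h import *
np.set_printoptions(precision=1,suppress=True)
s=cal("scene");t=cal("top")
print("tip",tri([(*s,(330.9,216.3)),(*t,(244.9,203.3))]))
print("lip",tri([(*s,(289.2,280.5)),(*t,(319.3,137.5))]))
print("fan",tri([(*s,(135.2,271.7)),(*t,(420.4,229.4))]))
print("grip top@15",onz("top",(246.3,242.5),15))
print("binO top@0",[onz("top",u,0) for u in((320.7,124.4),(374.8,140),(271,131))])
print("binO scene@0",[onz("scene",u,0) for u in((305.9,319.6),(231,330.3),(354.5,285))])
print("shelf",[onz("top",u,133) for u in((330.6,154.2),(234,157),(437,163))],[onz("scene",u,133) for u in((150,300),(371,213))])
for c,w in (("scene",(280,170,200,200)),("top",(200,60,260,200))):
    im=manip.read_camera(c); x,y,W,H=w
    g=cv2.convertScaleAbs(im[y:y+H,x:x+W,::-1],alpha=1.6 if c=="top" else 1.2)
    cv2.imwrite(f"pics/{c}1.png",cv2.resize(g,None,fx=3,fy=3,interpolation=cv2.INTER_CUBIC))
E
```

```text
tip (array([538.4, 287.3, -12.4]), array([0.9, 1. ]))
lip (array([714.1,  52.7,  68.3]), array([3.4, 3.2]))
fan (array([ 452.3, -240.6,    2.7]), array([0.1, 0.1]))
grip top@15 [417.9 278.1  15. ]
binO top@0 [array([774. ,  52.1,   0. ]), array([ 724.1, -110.8,    0. ]), array([755.6, 203.3,   0. ])]
binO scene@0 [array([782.7,  47.3,   0. ]), array([ 718. , -112.9,    0. ]), array([763.6, 201. ,   0. ])]
shelf [array([657.5,  34.1, 133. ]), array([652.8, 299.3, 133. ]), array([ 630. , -255.3,  133. ])] [array([ 641.6, -251.2,  133. ]), array([683.8, 292.5, 133. ])]
```

View pics/top1.png

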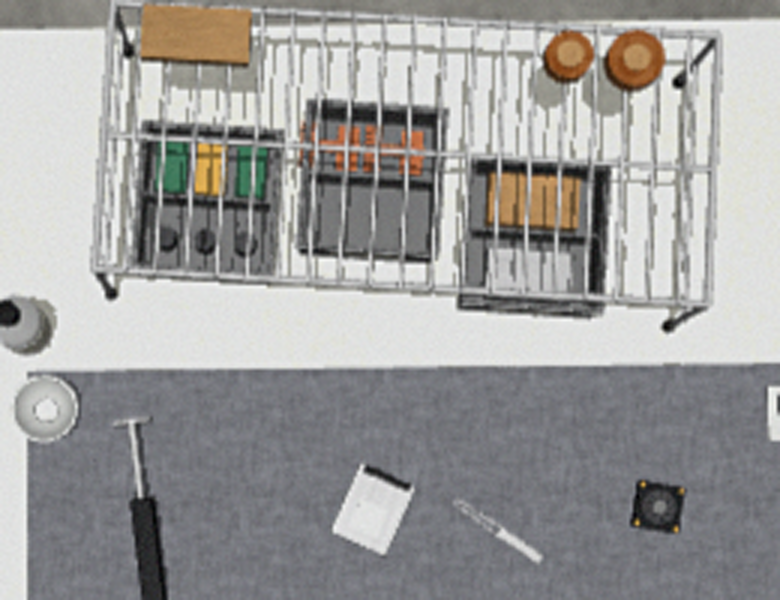

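The crop confirms the black hook (handle at crop (145,550), blade at (130,420)), the empty front compartment of the middle bin with its lip at crop (298,252)-(437,262), and the shelf's front wire at (95,270)-(712,303). Next I'll move above the hook.

```bash
cat >> h.py <<'E'
np.set_printoptions(precision=1,suppress=True)
def go(pos,yaw,o=None):  # tool down, tool x at yaw (deg) -> delta m, twist
    o=o or manip.get_obs(); A=R.from_rotvec(o["ee_rot"]); c,s=np.cos(np.radians(yaw)),np.sin(np.radians(yaw))
    B=R.from_matrix(np.array([[c,s,0],[s,-c,0],[0,0,-1]]))
    return np.round(A.inv().apply(np.array(pos)-o["position"])/1000,4).tolist(),np.round((A.inv()*B).as_rotvec(),4).tolist()
def yaw(o): x=R.from_rotvec(o["ee_rot"]).as_matrix()[:,0]; return np.degrees(np.arctan2(x[1],x[0]))
E
python3 - <<'E'
from h import *
o=manip.get_obs(); print("yaw",yaw(o))
K,T=cal("wrist"); C=-T[:3,:3].T@T[:3,3]
A=R.from_rotvec(o["ee_rot"])
print("cam in tool",A.inv().apply(C-o["position"]),"axes in tool\n",A.as_matrix().T@T[:3,:3].T, K[0,0])
print("shelf ends",onz("top",(231.7,150),133),onz("top",(437.3,161),133))
print("lip ends",onz("top",(299.3,144),50),onz("top",(345.7,147.3),50), "scene lip",)
r=[d for d in manip.outline_of("top","hook_grip")]
for d in r:
    ys,xs=np.nonzero(d["region"]); print(d["point"],d["score"],xs.min(),xs.max(),ys.min(),ys.max())
d=min(r,key=lambda d:abs(d["point"][0]-247)); ys,xs=np.nonzero(d["region"])
W=np.array([onz("top",(x,y),20) for x,y in zip(xs,ys)])[:,:2]; m=W.mean(0); v=np.linalg.svd(W-m,full_matrices=False)[2][0]; print("hook mean",m,"dir",np.degrees(np.arctan2(v[1],v[0])),W[:,0].min(),W[:,0].max())
print(go((450,275,250),185))
E
```

```text
yaw 156.6350768882625
cam in tool [  81.7    0.9 -136.2] axes in tool
 [[-0.  -1.  -0.3]
 [ 1.  -0.  -0. ]
 [ 0.  -0.3  1. ]] 365.05387423938396
shelf ends [672.3 305.6 133. ] [ 635.5 -256.3  133. ]
lip ends [704.1 118.4  50. ] [692.8 -16.9  50. ] scene lip
[145.6, 287.6] 0.92 117 163 256 311
[247.3, 243.6] 0.81 242 255 201 263
hook mean [419.5 270.6] dir -172.99054715748045 357.57515729617677 541.1234678963056
([-0.304, -0.1691, -0.0023], [-0.0, 0.0, -0.4951])
```

Request:
{"api": "play_rows", "payload": {
  "plan": [
    {"delta_pos": [-0.304,-0.169,0],"twist": [0,0,-0.53],"gripper": 100},
    {"delta_pos": [-0.304,-0.169,0],"twist": [0,0,-0.53],"gripper": 100},
    {"delta_pos": [-0.304,-0.169,0],"twist": [0,0,-0.53],"gripper": 100},
    {"delta_pos": [-0.304,-0.169,0],"twist": [0,0,-0.53],"gripper": 100},
    {"delta_pos": [-0.304,-0.169,0],"twist": [0,0,-0.53],"gripper": 100}
  ]
}}

```text
clock: 1.58
position: [423.0, 310.3, 247.9]
ee_rot: [-0.193, 3.135, 0.0]
contact_force: [0.6, 0.5, 0.3]
width: 0.997
grip_force: 0.0
```

Request:
{"api": "play_rows", "payload": {
  "plan": [
    {"delta_pos": [0,0,0],"twist": [0,0,0],"gripper": 100},
    {"delta_pos": [0,0,0],"twist": [0,0,0],"gripper": 100}
  ]
}}

```text
clock: 1.82
position: [421.7, 312.0, 247.7]
ee_rot: [0.19, -3.135, -0.001]
contact_force: [-0.1, 0.7, -0.3]
width: 1.002
grip_force: 0.0
```

```bash
cat >> h.py <<'E'
import pickle,os
def look(names,tag,save=True):
    o=manip.get_obs(); kt=cal("wrist"); im=manip.read_camera("wrist")
    if save: cv2.imwrite(f"pics/{tag}.png",im[:,:,::-1])
    r={n:[(np.array(d["point"]),round(d["score"],2)) for d in manip.mark_of("wrist",n)] for n in names}
    pickle.dump((o,kt,r),open(f"{tag}.pkl","wb"))
    print(o["position"],yaw(o),r); return o,kt,r
E
python3 - <<'E'
from h import *
o,kt,r=look(["hook_grip","hook_tip"],"w1")
for n,z in(("hook_grip",15),("hook_tip",0)):
    for u,s in r[n]: print(n,onz(0,u,z,kt))
for d in manip.outline_of("wrist","hook_grip")[:2]:
    ys,xs=np.nonzero(d["region"]); print(d["point"],d["score"],xs.min(),xs.max(),ys.min(),ys.max())
E
```

```text
[421.7 312.  247.7] -173.07084767508758 {'hook_grip': [(array([238.1, 167. ]), 0.76)], 'hook_tip': [(array([250.1, 273.4]), 0.71)]}
hook_grip [416.8 266.6  15. ]
hook_tip [543.5 289.7   0. ]
[239.4, 180.7] 0.88 225 260 111 289
[549.7, 26.2] 0.88 531 559 0 86
```

View pics/w1.png

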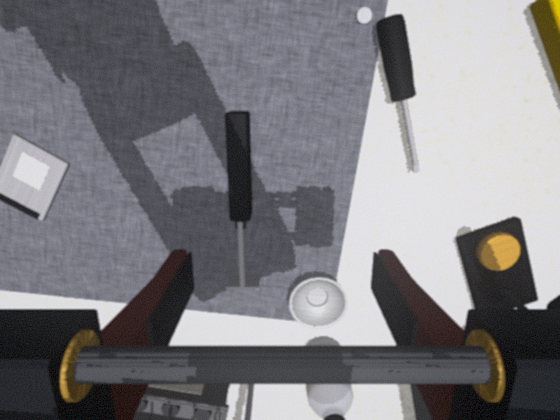

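Handle spans (238,112)–(240,221), with the rod to (241,287) in the wrist view. The screwdriver is at (400,60) and the yellow hook at the far right edge. I'll take a closer second look.

Request:
{"api": "play_rows", "payload": {
  "plan": [
    {"delta_pos": [0.025,-0.043,0.098],"twist": [0,0,0],"gripper": 100},
    {"delta_pos": [0.025,-0.043,0.098],"twist": [0,0,0],"gripper": 100},
    {"delta_pos": [0.025,-0.043,0.098],"twist": [0,0,0],"gripper": 100},
    {"delta_pos": [0.025,-0.043,0.098],"twist": [0,0,0],"gripper": 100}
  ]
}}

```text
clock: 2.52
position: [403.6, 267.7, 151.0]
ee_rot: [-0.193, 3.133, 0.002]
contact_force: [0.5, 0.5, 0.2]
width: 0.998
grip_force: 0.0
```

Run:
```python
from h import *
o1,k1,r1=pickle.load(open("w1.pkl","rb"))
o,kt,r=look(["hook_grip","hook_tip"],"w2")
for n,z in(("hook_grip",15),("hook_tip",0)):
    for u,s in r[n]: print(n,onz(0,u,z,kt))
    if r[n] : print(tri([(*k1,r1[n][0][0]),(*kt,r[n][0][0])]))
a,b=onz(0,(238,112),30,k1),onz(0,(240,221),30,k1); c=onz(0,(241.3,286),28,k1); print(a,b,c,np.degrees(np.arctan2((c-a)[1],(c-a)[0])))
```

```text
[403.6 267.7 151. ] -172.94977167047807 {'hook_grip': [(array([279.1, 216.7]), 0.84)], 'hook_tip': [(array([278.9, 216.2]), 0.32)]}
hook_grip [414.8 267.3  15. ]
(array([417.2, 266.8,  10. ]), array([0.9, 1.2]))
hook_tip [419.5 267.6   0. ]
(array([252.9, 278.5, 527.4]), array([68.5, 45. ]))
[361.7 263.6  30. ] [469.5 274.8  30. ] [545.1 282.6  28. ] 5.9111648417993194
```

View pics/w2.png

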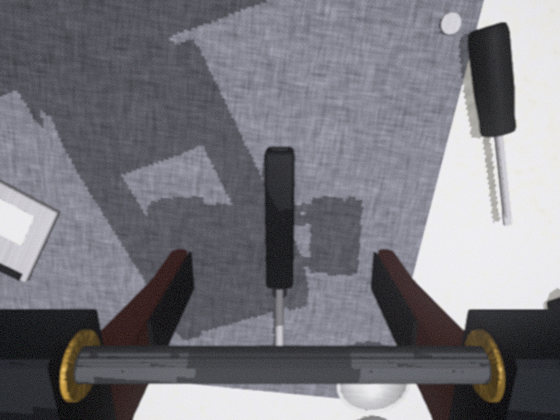

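The handle runs (279,148)–(280,288), centred between the fingers and aligned with the tool axis. Descending to grip it.

Request:
{"api": "play_rows", "payload": {
  "plan": [
    {"delta_pos": [-0.016,0,0.06],"twist": [0,0,0],"gripper": 100},
    {"delta_pos": [-0.016,0,0.1],"twist": [0,0,0],"gripper": 100},
    {"delta_pos": [-0.016,0,0.122],"twist": [0,0,0],"gripper": 100},
    {"delta_pos": [-0.016,0,0.122],"twist": [0,0,0],"gripper": 100},
    {"delta_pos": [-0.016,0,0.122],"twist": [0,0,0],"gripper": 20}
  ],
  "newtons": 40
}}

```text
clock: 3.3
position: [419.3, 268.8, 28.5]
ee_rot: [-0.192, 3.134, 0.001]
contact_force: [0.2, 0.4, 0.4]
width: 0.923
grip_force: 0.0
```

Request:
{"api": "play_rows", "payload": {
  "plan": [
    {"delta_pos": [0,0,0],"twist": [0,0,0],"gripper": 0},
    {"delta_pos": [0,0,0],"twist": [0,0,0],"gripper": 0},
    {"delta_pos": [0,0,0],"twist": [0,0,0],"gripper": 0},
    {"delta_pos": [0,0,0],"twist": [0,0,0],"gripper": 0},
    {"delta_pos": [0,0,0],"twist": [0,0,0],"gripper": 0}
  ],
  "newtons": 40
}}

```text
clock: 3.92
position: [418.2, 268.0, 27.7]
ee_rot: [0.192, -3.136, 0.0]
contact_force: [0.2, -0.4, -0.7]
width: 0.358
grip_force: 0.0
```

Request:
{"api": "play_rows", "payload": {
  "plan": [
    {"delta_pos": [0,0,0],"twist": [0,0,0],"gripper": 0},
    {"delta_pos": [0,0,0],"twist": [0,0,0],"gripper": 0},
    {"delta_pos": [0,0,0],"twist": [0,0,0],"gripper": 0},
    {"delta_pos": [0,0,0],"twist": [0,0,0],"gripper": 0}
  ],
  "newtons": 40
}}

```text
clock: 4.42
position: [418.1, 268.0, 27.6]
ee_rot: [0.192, -3.136, 0.0]
contact_force: [0.1, 0.1, 1.0]
width: 0.251
grip_force: 40.0
```

Request:
{"api": "play_rows", "payload": {
  "plan": [
    {"delta_pos": [0,0,-0.06],"twist": [0,0,0],"gripper": 0},
    {"delta_pos": [0,0,-0.085],"twist": [0,0,0],"gripper": 0},
    {"delta_pos": [0,0,-0.085],"twist": [0,0,0],"gripper": 0}
  ]
}}

```text
clock: 4.8
position: [419.5, 268.7, 114.2]
ee_rot: [-0.192, 3.132, 0.002]
contact_force: [0.4, -0.1, -1.3]
width: 0.247
grip_force: 40.0
```

Run:
```python
from h import *
o=manip.get_obs(); print(o["position"],o["ee_rot"],yaw(o),o["contact_force"])
# bin & shelf relook with outlines
for c in("top","scene"):
    im=manip.read_camera(c)
    print(c,[(d["point"],round(d["score"],2)) for n in("bin_lip","hook_tip","shelf_front") for d in manip.mark_of(c,n)])
for lip,y in (((698.5,51),-4.8),((705,51),-4.8)):
    for c in("scene","top"):
        a=np.radians(y);x=np.array([np.cos(a),np.sin(a),0]);yv=np.array([-np.sin(a),np.cos(a),0]);L=np.array([*lip,50])
        print(lip,c,[proj(c,L+i*x+j*yv) for i,j in((-4,70),(-4,-70),(146,70),(146,-70))])
im=manip.read_camera("scene")
g=cv2.resize(im[200:400,140:440,::-1],None,fx=2.6,fy=2.6,interpolation=cv2.INTER_CUBIC)
cv2.imwrite("pics/scene2.png",g)
```

```text
[419.5 268.7 114.2] [-0.2  3.1  0. ] -172.9936869721055 [ 0.4 -0.1 -1.3]
top [([318.8, 139.2], 0.95), ([331.3, 157.4], 0.72), ([126.0, 261.6], 0.84), ([240.7, 201.3], 0.57), ([331.9, 153.6], 0.86)]
scene [([292.2, 281.8], 0.62), ([390.0, 142.6], 0.92), ([331.8, 196.2], 0.74), ([270.8, 252.3], 0.96)]
(698.5, 51) scene [array([313.7, 268.4]), array([260.3, 290.3]), array([346.8, 317.8]), array([290.2, 343.6])]
(698.5, 51) top [array([298.4, 145.3]), array([346.2, 148.7]), array([302.1,  95. ]), array([349.7,  98.3])]
(705, 51) scene [array([315.2, 270.3]), array([261.7, 292.4]), array([348.6, 320. ]), array([291.8, 346. ])]
(705, 51) top [array([298.4, 143.1]), array([346.2, 146.5]), array([302.1,  92.9]), array([349.6,  96.2])]
```

View pics/scene2.png

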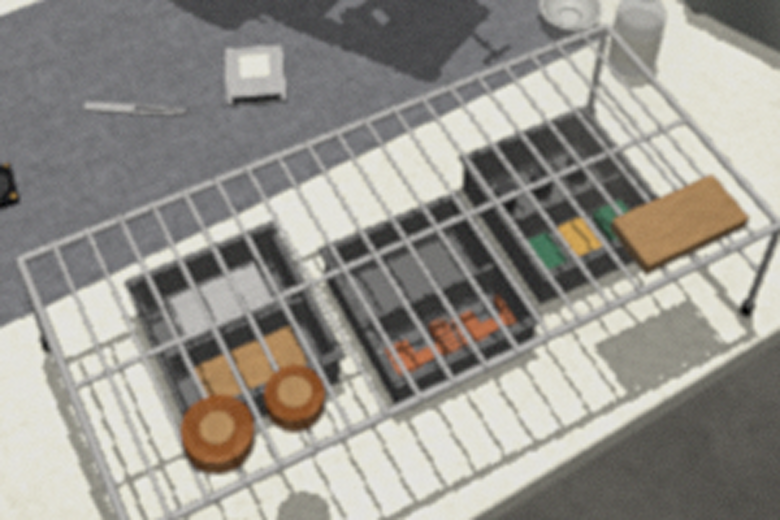

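The scene crop shows the front-left lip corner at about px (319,275) and the front-right at (264,295), under the wires. The top-view lower edge is probably the bottom of the front wall, so the lip is likely near x≈715. I'll take the hook up in front of the bin for a wrist look.

Run:
```python
from h import *
s=cal("scene");t=cal("top")
print(tri([(*s,(292.2,281.8)),(*t,(318.8,139.2))]),onz("scene",(318.8,275),50),onz("scene",(263.8,295),50),onz("scene",(270.8,252.3),133),onz("top",(331.9,153.6),133))
print("tip",tri([(*s,(331.8,196.2)),(*t,(240.7,201.3))]))
print(go((612,62,265),175.7))
```

```text
(array([713.3,  57.3,  58.4]), array([1.8, 1.7])) [722.5 120.7  50. ] [703.8 -17.8  50. ] [662.8  25.9 133. ] [659.2  30.6 133. ]
tip (array([536.2, 288.4,  64.5]), array([0.2, 0.2]))
([-0.1675, -0.2281, -0.1532], [-0.0007, -0.0014, 0.1972])
```

Request:
{"api": "play_rows", "payload": {
  "plan": [
    {"delta_pos": [0,-0.02,-0.058],"twist": [0,0,0],"gripper": 0},
    {"delta_pos": [-0.167,-0.228,-0.153],"twist": [0,0,0.197],"gripper": 0},
    {"delta_pos": [-0.167,-0.228,-0.153],"twist": [0,0,0.197],"gripper": 0},
    {"delta_pos": [-0.167,-0.228,-0.153],"twist": [0,0,0.197],"gripper": 0},
    {"delta_pos": [-0.167,-0.228,-0.153],"twist": [0,0,0.197],"gripper": 0}
  ]
}}

```text
clock: 5.88
position: [590.3, 82.4, 254.9]
ee_rot: [-0.118, -3.139, -0.0]
contact_force: [1.1, 0.5, -1.8]
width: 0.247
grip_force: 40.0
```

Run:
```python
from h import *
print(go((612,62,265),175.7))
```

```text
([-0.0231, -0.0188, -0.0101], [0.0001, -0.0004, 0.0001])
```

Request:
{"api": "play_rows", "payload": {
  "plan": [
    {"delta_pos": [-0.02,-0.017,-0.008],"twist": [0,0,0],"gripper": 0},
    {"delta_pos": [-0.02,-0.017,-0.008],"twist": [0,0,0],"gripper": 0},
    {"delta_pos": [-0.02,-0.017,-0.008],"twist": [0,0,0],"gripper": 0}
  ]
}}

```text
clock: 6.25
position: [606.7, 66.1, 261.5]
ee_rot: [-0.117, -3.137, -0.001]
contact_force: [-0.4, -0.0, 0.4]
width: 0.248
grip_force: 40.0
```

Run:
```python
from h import *
o,kt,r=look(["bin_lip","shelf_front","hook_tip","bin"],"w3")
for n,z in(("bin_lip",50),("shelf_front",133),("bin",0)):
    for u,s in r[n]: print(n,s,onz(0,u,z,kt))
```

```text
[606.7  66.1 261.5] 175.7179507774168 {'bin_lip': [], 'shelf_front': [(array([238.6, 269.8]), 0.9)], 'hook_tip': [], 'bin': [(array([405.5, 284.9]), 0.68), (array([141.4, 281. ]), 0.61)]}
shelf_front 0.9 [656.6  28.  133. ]
bin 0.68 [757.7 206.6   0. ]
bin 0.61 [ 728.3 -113.9    0. ]
```

View pics/w3.png

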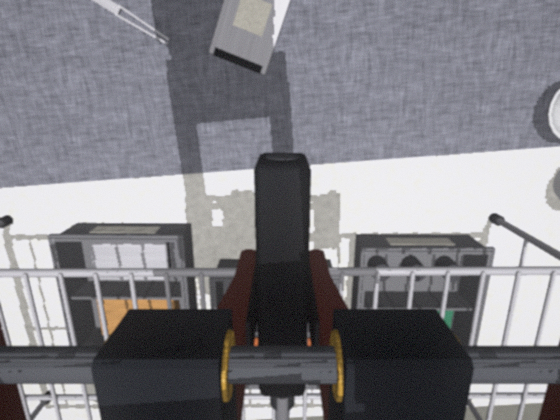

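The shelf's front wire lies at row 270, level with the tool. The middle bin's lip shows as a dark edge at row ~262, cols 217–345, mostly behind the hand; neighbouring lips are at rows ~225 and ~236.

Run:
```python
from h import *
o,kt,r=pickle.load(open("w3.pkl","rb"))
for n,u,z in(("lipR",(217,262),50),("lipL",(345,263),50),("shL",(550,270),133),("shR",(10,271),133),("aR",(67,227),50),("aL",(192,225),50),("bR",(356,236),50),("bL",(492,237),50)): print(n,onz(0,u,z,kt))
K,T=kt
im=cv2.cvtColor(cv2.imread("pics/w3.png"),cv2.COLOR_BGR2GRAY)
print(im[245:285,230].tolist(), im[245:285,223].tolist(), im[260,205:240].tolist(), im[258,318:362].tolist())
```

```text
lipR [686.9  -7.5  50. ]
lipL [698.1 126.   50. ]
shL [675.5 277.  133. ]
shR [ 643.9 -154.9  133. ]
aR [ 636.8 -154.1   50. ]
aL [644.2 -27.4  50. ]
bR [668.6 137.9  50. ]
bL [680.1 276.6  50. ]
[173, 168, 171, 172, 166, 166, 167, 169, 170, 170, 172, 170, 162, 137, 85, 57, 66, 59, 63, 60, 56, 61, 74, 97, 111, 123, 133, 141, 146, 132, 119, 99, 82, 75, 81, 82, 76, 75, 65, 49] [172, 172, 174, 172, 171, 174, 174, 171, 170, 167, 168, 168, 156, 132, 86, 63, 59, 60, 61, 58, 62, 63, 75, 90, 107, 123, 130, 145, 141, 132, 121, 104, 83, 75, 78, 82, 76, 77, 77, 74] [171, 175, 174, 169, 171, 172, 170, 163, 163, 159, 159, 164, 159, 147, 114, 80, 59, 56, 63, 58, 58, 60, 65, 58, 60, 57, 65, 57, 63, 58, 63, 63, 64, 57, 45] [47, 51, 50, 49, 47, 48, 73, 136, 190, 215, 220, 227, 231, 236, 236, 236, 236, 237, 233, 216, 181, 178, 211, 231, 237, 235, 237, 237, 236, 235, 220, 183, 172, 169, 167, 147, 106, 74, 64, 60, 61, 73, 96, 118]
```

Bottom-front corner geometry agrees with the lip at about (712, 51.5, 50), yaw ≈ −4.5°, about 53 behind the shelf front (≈659). Backing off, lowering, then going in.

Request:
{"api": "play_rows", "payload": {
  "plan": [
    {"delta_pos": [0.06,-0.004,0],"twist": [0,0,0],"gripper": 0},
    {"delta_pos": [0.105,-0.006,0.03],"twist": [0,0,0],"gripper": 0},
    {"delta_pos": [0.105,-0.006,0.09],"twist": [0,0,0],"gripper": 0},
    {"delta_pos": [0.105,-0.006,0.156],"twist": [0,0,0],"gripper": 0},
    {"delta_pos": [0.105,-0.006,0.156],"twist": [0,0,0],"gripper": 0}
  ]
}}

```text
clock: 7.12
position: [498.8, 67.7, 103.4]
ee_rot: [-0.116, -3.13, 0.001]
contact_force: [-0.3, 0.5, -0.8]
width: 0.245
grip_force: 40.0
```

Run:
```python
from h import *
for i in range(2): o=manip.get_obs(); im=manip.read_camera("scene")
print(o["position"],yaw(o),go((602,60,105),175.5))
for c in("scene","top"):
    im=manip.read_camera(c); print(c,[(d["point"],round(d["score"],2)) for d in manip.mark_of(c,"hook_tip")])
```

```text
[501.   67.7 105.3] 175.74760965163955 ([-0.0993, -0.0002, 0.002], [-0.0001, -0.0008, 0.0043])
scene [([274.7, 253.0], 0.72), ([390.1, 138.5], 0.62)]
top [([123.0, 260.9], 0.9), ([321.4, 168.7], 0.66), ([267.9, 132.7], 0.57)]
```

Request:
{"api": "play_rows", "payload": {
  "plan": [
    {"delta_pos": [-0.04,0,0],"twist": [0,0,0.004],"gripper": 0},
    {"delta_pos": [-0.08,0,0],"twist": [0,0,0.004],"gripper": 0},
    {"delta_pos": [-0.1,0,0],"twist": [0,0,0.004],"gripper": 0},
    {"delta_pos": [-0.1,0,0],"twist": [0,0,0.004],"gripper": 0},
    {"delta_pos": [-0.1,0,0],"twist": [0,0,0.004],"gripper": 0}
  ]
}}

```text
clock: 8.05
position: [601.6, 60.0, 107.1]
ee_rot: [-0.124, -3.139, 0.0]
contact_force: [-1.0, 0.1, -1.0]
width: 0.25
grip_force: 40.0
```

Run:
```python
from h import *
print("tip before",tri([(*cal("scene"),(274.7,253)),(*cal("top"),(321.4,168.7))]), "expected 629 58 77")
o=manip.get_obs(); print(o["position"],yaw(o),o["contact_force"])
a=manip.read_camera("scene")[200:400,180:400,::-1];b=manip.read_camera("top")[70:230,230:420,::-1]
cv2.imwrite("pics/c1.png",np.hstack([cv2.resize(a,(440,400)),cv2.convertScaleAbs(cv2.resize(b,(360,303)),alpha=1.6)[:300] if 0 else cv2.copyMakeBorder(cv2.convertScaleAbs(cv2.resize(b,(356,300)),alpha=1.6),0,100,0,0,0)]))
```

```text
tip before (array([627.3,  56.4,  72.1]), array([0.1, 0.1])) expected 629 58 77
[601.6  60.  107.1] 175.48597781757903 [-1.   0.1 -1. ]
```

View pics/c1.png

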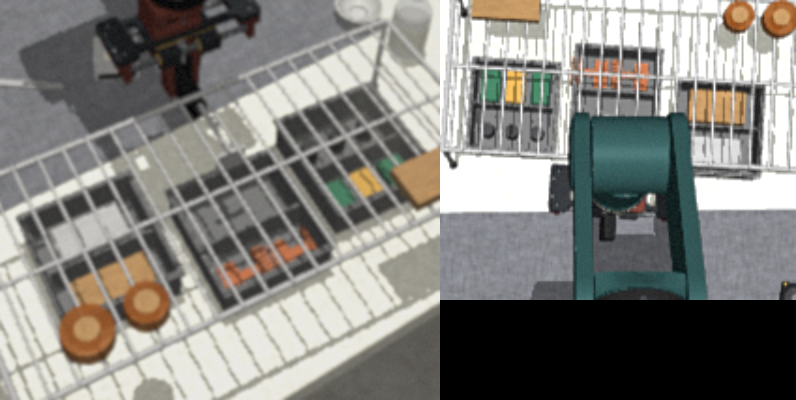

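The hook rod enters under the wire toward the bin in the scene crop (rod end ≈ crop (230,145)), with the lip at ≈ (170,185)–(278,150). I'll check the tip position numerically.

Run:
```python
from h import *
a=manip.read_camera("scene"); M=[(d["point"],round(d["score"],2)) for d in manip.mark_of("scene","hook_tip")]; print(M)
for n,X in(("tip",(728.5,50,79)),("bladetopL",(730,68,109)),("bladetopR",(727,32,109)),("lip",(712,51.5,50))): print(n,proj("scene",np.array(X)))
for u,s in M: print(onz("scene",u,79))
g=cv2.resize(a[235:315,240:340,::-1],None,fx=7,fy=7,interpolation=cv2.INTER_CUBIC)
cv2.imwrite("pics/c2.png",g)
```

```text
[([390.7, 137.0], 0.8), ([292.9, 283.5], 0.75)]
tip [295.1 282.5]
bladetopL [302.6 271.7]
bladetopR [288.1 277.6]
lip [291.5 284.5]
[435.7 569.8  79. ]
[728.2  44.4  79. ]
```

View pics/c2.png

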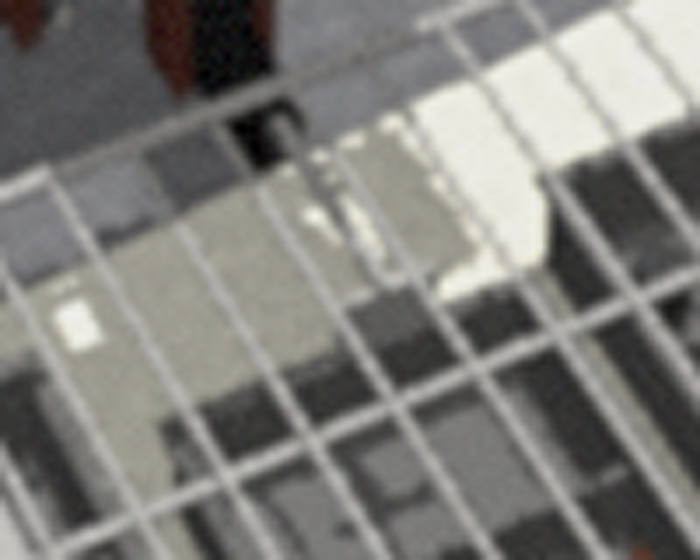

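The blade shows at crop (345–435, 275–345), matching the prediction of x≈729, 16 behind the lip line (lip x≈713). Lowering, then starting to pull.

Request:
{"api": "play_rows", "payload": {
  "plan": [
    {"delta_pos": [0,0,0.025],"twist": [0,0,0],"gripper": 0},
    {"delta_pos": [0,0,0.045],"twist": [0,0,0],"gripper": 0},
    {"delta_pos": [0,0,0.045],"twist": [0,0,0],"gripper": 0}
  ]
}}

```text
clock: 8.62
position: [600.7, 60.0, 60.2]
ee_rot: [-0.123, -3.135, 0.0]
contact_force: [-0.0, -0.1, -0.6]
width: 0.244
grip_force: 40.0
```

Request:
{"api": "play_rows", "payload": {
  "plan": [
    {"delta_pos": [0.006,0,0],"twist": [0,0,0],"gripper": 0},
    {"delta_pos": [0.012,0,0],"twist": [0,0,0],"gripper": 0},
    {"delta_pos": [0.018,0,0],"twist": [0,0,0],"gripper": 0},
    {"delta_pos": [0.024,0,0],"twist": [0,0,0],"gripper": 0},
    {"delta_pos": [0.03,0,0],"twist": [0,0,0],"gripper": 0}
  ]
}}

```text
clock: 9.25
position: [573.5, 62.2, 62.1]
ee_rot: [0.124, 3.137, -0.0]
contact_force: [3.1, 0.4, -0.8]
width: 0.252
grip_force: 40.0
```

Request:
{"api": "play_rows", "payload": {
  "plan": [
    {"delta_pos": [0.012,0,0],"twist": [0,0,0],"gripper": 0},
    {"delta_pos": [0.024,0,0],"twist": [0,0,0],"gripper": 0},
    {"delta_pos": [0.036,0,0],"twist": [0,0,0],"gripper": 0},
    {"delta_pos": [0.048,0,0],"twist": [0,0,0],"gripper": 0},
    {"delta_pos": [0.06,0,0],"twist": [0,0,0],"gripper": 0}
  ]
}}

```text
clock: 9.88
position: [512.7, 67.0, 61.8]
ee_rot: [0.124, 3.138, -0.0]
contact_force: [4.6, 0.2, 2.1]
width: 0.246
grip_force: 40.0
```

Run:
```python
from h import *
o=manip.get_obs(); print(o["position"],yaw(o),o["contact_force"])
for c in("scene","top"):
    a=manip.read_camera(c); print(c,[(d["point"],round(d["score"],2),onz(c,d["point"],50)) for d in manip.mark_of(c,"bin_lip")],[(d["point"],round(d["score"],2),onz(c,d["point"],0)) for d in manip.mark_of(c,"bin")])
```

```text
[512.7  67.   61.8] 175.48821151645612 [4.6 0.2 2.1]
scene [([274.0, 258.1], 0.89, array([624.9,  56.1,  50. ])), ([257.3, 222.8], 0.37, array([504.6,  77.7,  50. ]))] [([233.3, 331.3], 0.66, array([ 722.9, -109.7,    0. ])), ([351.9, 285.6], 0.66, array([761.7, 194.6,   0. ])), ([291.5, 295.8], 0.58, array([710.6,  53.4,   0. ]))]
top [([318.2, 168.3], 0.56, array([631.9,  64.1,  50. ]))] [([373.6, 142.6], 0.97, array([ 716.2, -107.1,    0. ])), ([270.0, 131.4], 0.63, array([754.4, 206.4,   0. ])), ([319.4, 149.9], 0.56, array([695.8,  57.1,   0. ]))]
```

Request:
{"api": "play_rows", "payload": {
  "plan": [
    {"delta_pos": [0.012,0,0],"twist": [0,0,0],"gripper": 0},
    {"delta_pos": [0.024,0,0],"twist": [0,0,0],"gripper": 0},
    {"delta_pos": [0.036,0,0],"twist": [0,0,0],"gripper": 0},
    {"delta_pos": [0.048,0,0],"twist": [0,0,0],"gripper": 0},
    {"delta_pos": [0.06,0,0],"twist": [0,0,0],"gripper": 0}
  ]
}}

```text
clock: 10.8
position: [452.0, 71.8, 61.6]
ee_rot: [-0.124, -3.139, 0.0]
contact_force: [2.7, 0.6, -2.5]
width: 0.248
grip_force: 40.0
```

Request:
{"api": "play_rows", "payload": {
  "plan": [
    {"delta_pos": [0.009,0,0],"twist": [0,0,0],"gripper": 0},
    {"delta_pos": [0.016,0,0],"twist": [0,0,0],"gripper": 0},
    {"delta_pos": [0.016,0,0],"twist": [0,0,0],"gripper": 0}
  ]
}}

```text
clock: 11.18
position: [435.9, 73.0, 61.5]
ee_rot: [-0.124, -3.137, 0.0]
contact_force: [-0.4, 0.5, -0.6]
width: 0.249
grip_force: 40.0
```

Run:
```python
from h import *
o=manip.get_obs(); print(o["position"],yaw(o),o["contact_force"])
L=[]
for c in("scene","top"):
    a=manip.read_camera(c); print(c,[(d["point"],round(d["score"],2),onz(c,d["point"],50)) for d in manip.mark_of(c,"bin_lip")],[(d["point"],round(d["score"],2),onz(c,d["point"],0)) for d in manip.mark_of(c,"bin")])
    L.append(a)
a=cv2.resize(L[0][200:360,170:390,::-1],None,fx=2,fy=2);b=cv2.convertScaleAbs(cv2.resize(L[1][60:220,230:410,::-1],None,fx=2,fy=2),alpha=1.6)
cv2.imwrite("pics/c3.png",np.hstack([a,b]))
```

```text
[435.9  73.   61.5] 175.4902876451125 [-0.4  0.5 -0.6]
scene [([261.3, 237.2], 0.71, array([551.8,  62.5,  50. ]))] [([351.7, 283.4], 0.64, array([756.3, 198. ,   0. ])), ([231.5, 332.3], 0.63, array([ 723.1, -114.3,    0. ])), ([273.3, 271.4], 0.56, array([626.3,  52.8,   0. ]))]
top [([318.7, 188.0], 0.76, array([574.2,  63.4,  50. ])), ([333.1, 156.0], 0.45, array([667.6,  20.2,  50. ]))] [([374.7, 141.4], 0.8, array([ 719.8, -110.4,    0. ])), ([319.6, 172.2], 0.77, array([627.8,  57.3,   0. ])), ([265.6, 131.7], 0.57, array([753.6, 219.8,   0. ]))]
```

View pics/c3.png

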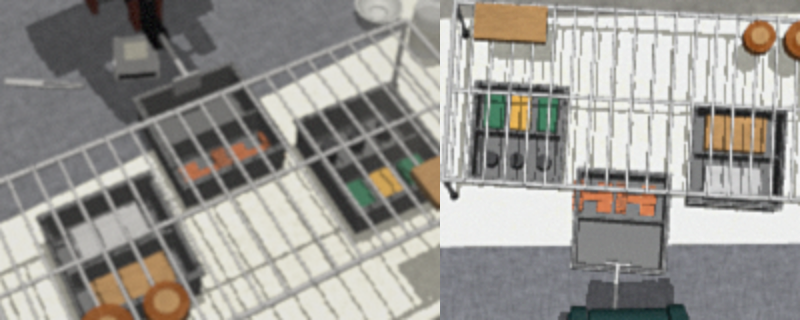

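The bin is out: lip x≈557, ~100 in front of the shelf wire. Its front compartment is fully clear and the rear (orange heat sinks) still sits under the shelf, with both neighbours unmoved. Now I unhook and carry the hook back to its original place.

Request:
{"api": "play_rows", "payload": {
  "plan": [
    {"delta_pos": [-0.012,0,0],"twist": [0,0,0],"gripper": 0},
    {"delta_pos": [-0.012,0,0],"twist": [0,0,0],"gripper": 0},
    {"delta_pos": [-0.012,0,-0.04],"twist": [0,0,0],"gripper": 0},
    {"delta_pos": [-0.012,0,-0.08],"twist": [0,0,0],"gripper": 0},
    {"delta_pos": [-0.012,0,-0.08],"twist": [0,0,0],"gripper": 0}
  ]
}}

```text
clock: 12.1
position: [451.4, 72.0, 143.9]
ee_rot: [0.123, 3.133, 0.0]
contact_force: [-0.2, 0.2, -2.3]
width: 0.247
grip_force: 40.0
```

Run:
```python
from h import *
o=manip.get_obs(); print(o["position"],yaw(o),o["contact_force"])
print(go((418,268,141),187), go((418,268,28.5),187))
```

```text
[451.4  72.  143.9] 175.4890689601946 [-0.2  0.2 -2.3]
([0.0487, 0.1927, 0.0027], [-0.0002, 0.0059, -0.2009]) ([0.0494, 0.1927, 0.1152], [-0.0002, 0.0059, -0.2009])
```

Request:
{"api": "play_rows", "payload": {
  "plan": [
    {"delta_pos": [0.048,0.193,0],"twist": [0,0,-0.2],"gripper": 0},
    {"delta_pos": [0.048,0.193,0],"twist": [0,0,-0.2],"gripper": 0},
    {"delta_pos": [0.048,0.193,0],"twist": [0,0,-0.2],"gripper": 0},
    {"delta_pos": [0.048,0.193,0.03],"twist": [0,0,-0.2],"gripper": 0},
    {"delta_pos": [0.048,0.193,0.08],"twist": [0,0,-0.2],"gripper": 0}
  ]
}}

```text
clock: 12.72
position: [417.1, 270.3, 60.8]
ee_rot: [-0.194, 3.132, 0.002]
contact_force: [0.5, 0.8, -1.1]
width: 0.251
grip_force: 40.0
```

Request:
{"api": "play_rows", "payload": {
  "plan": [
    {"delta_pos": [0,0,0.018],"twist": [0,0,0],"gripper": 0},
    {"delta_pos": [0,0,0.023],"twist": [0,0,0],"gripper": 0},
    {"delta_pos": [0,0,0.023],"twist": [0,0,0],"gripper": 0}
  ]
}}

```text
clock: 13.1
position: [416.2, 267.9, 38.1]
ee_rot: [0.19, -3.135, 0.001]
contact_force: [0.3, 0.6, -0.2]
width: 0.245
grip_force: 40.0
```

Request:
{"api": "play_rows", "payload": {
  "plan": [
    {"delta_pos": [0,0,0.005],"twist": [0,0,0],"gripper": 0},
    {"delta_pos": [0,0,0.0095],"twist": [0,0,0],"gripper": 0},
    {"delta_pos": [0,0,0.0095],"twist": [0,0,0],"gripper": 0},
    {"delta_pos": [0,0,0.0095],"twist": [0,0,0],"gripper": 0}
  ]
}}

```text
clock: 13.6
position: [416.5, 268.2, 29.2]
ee_rot: [-0.19, 3.136, 0.0]
contact_force: [-0.1, 0.3, -0.1]
width: 0.247
grip_force: 40.0
```

Run:
```python
from h import *
o=manip.get_obs(); print(o["position"],o["contact_force"],o["wrist_torque"])
```

```text
[416.5 268.2  29.2] [-0.1  0.3 -0.1] [ 0.1  0.  -0. ]
```

Weight is coming off onto the bench. Lowering the last millimetre, then releasing.

Request:
{"api": "play_rows", "payload": {
  "plan": [
    {"delta_pos": [0,0,0.001],"twist": [0,0,0],"gripper": 0},
    {"delta_pos": [0,0,0.001],"twist": [0,0,0],"gripper": 30},
    {"delta_pos": [0,0,0.001],"twist": [0,0,0],"gripper": 60},
    {"delta_pos": [0,0,0.001],"twist": [0,0,0],"gripper": 60},
    {"delta_pos": [0,0,0.001],"twist": [0,0,0],"gripper": 60}
  ]
}}

```text
clock: 14.22
position: [416.4, 268.2, 28.1]
ee_rot: [-0.19, 3.136, -0.0]
contact_force: [0.1, 0.8, 0.3]
width: 0.586
grip_force: 0.0
```

Request:
{"api": "play_rows", "payload": {
  "plan": [
    {"delta_pos": [0,0,0],"twist": [0,0,0],"gripper": 80},
    {"delta_pos": [0,0,-0.06],"twist": [0,0,0],"gripper": 80},
    {"delta_pos": [0,0,-0.12],"twist": [0,0,0],"gripper": 80},
    {"delta_pos": [0,0,-0.16],"twist": [0,0,0],"gripper": 80},
    {"delta_pos": [0,0,-0.16],"twist": [0,0,0],"gripper": 80}
  ]
}}

```text
clock: 14.85
position: [418.5, 269.2, 191.2]
ee_rot: [-0.19, 3.129, 0.004]
contact_force: [-0.7, 0.2, -0.3]
width: 0.797
grip_force: 0.0
```

Run:
```python
from h import *
a=manip.read_camera("scene"); print([(d["point"],round(d["score"],2)) for d in manip.mark_of("scene","hook_tip")])
print(go((440,-240,190),180))
```

```text
[([333.0, 217.0], 0.84), ([391.1, 141.7], 0.56)]
([0.0378, -0.5072, -0.0021], [-0.0, 0.0002, 0.1212])
```

Request:
{"api": "play_rows", "payload": {
  "plan": [
    {"delta_pos": [0.038,-0.507,-0.002],"twist": [0,0,0.121],"gripper": 80},
    {"delta_pos": [0.038,-0.507,-0.002],"twist": [0,0,0.121],"gripper": 80},
    {"delta_pos": [0.038,-0.507,-0.002],"twist": [0,0,0.121],"gripper": 80},
    {"delta_pos": [0.038,-0.507,-0.002],"twist": [0,0,0.121],"gripper": 80},
    {"delta_pos": [0.038,-0.507,-0.002],"twist": [0,0,0.121],"gripper": 80}
  ]
}}

```text
clock: 15.58
position: [429.4, -45.6, 187.5]
ee_rot: [0.0, -3.138, -0.001]
contact_force: [0.4, 0.5, -0.1]
width: 0.802
grip_force: 0.0
```

Run:
```python
from h import *
print(manip.get_obs()["position"],go((435,-240,190),180))
```

```text
[429.4 -45.6 187.5] ([-0.0055, -0.1944, -0.0027], [0.0009, -0.0033, 0.0003])
```

Request:
{"api": "play_rows", "payload": {
  "plan": [
    {"delta_pos": [-0.005,-0.194,0],"twist": [0,0,0],"gripper": 80},
    {"delta_pos": [-0.005,-0.194,0],"twist": [0,0,0],"gripper": 80},
    {"delta_pos": [-0.005,-0.194,0],"twist": [0,0,0],"gripper": 80},
    {"delta_pos": [-0.005,-0.194,0],"twist": [0,0,0],"gripper": 80},
    {"delta_pos": [-0.005,-0.194,0],"twist": [0,0,0],"gripper": 80}
  ]
}}

```text
clock: 16.2
position: [434.7, -237.3, 187.6]
ee_rot: [-0.002, -3.138, -0.004]
contact_force: [-0.3, 0.3, 0.0]
width: 0.803
grip_force: 0.0
```

Run:
```python
from h import *
o,kt,r=look(["fan_center"],"w4")
for u,s in r["fan_center"]: print(onz(0,u,5,kt), s)
d=manip.outline_of("wrist","fan_center")[0]; m=d["region"].astype(np.uint8)
c=max(cv2.findContours(m,0,2)[0],key=cv2.contourArea); b=cv2.boxPoints(cv2.minAreaRect(c)); W=np.array([onz(0,p,10,kt) for p in b]); print(b,W)
e=W[1]-W[0]; print(np.degrees(np.arctan2(e[1],e[0])),np.linalg.norm(e),np.linalg.norm(W[2]-W[1]),W.mean(0))
```

```text
[ 434.7 -237.3  187.6] 179.92338199239933 {'fan_center': [(array([281.5, 214.4]), 0.88)]}
[ 458.3 -236.8    5. ] 0.88
[[251.6 235.1]
 [260.1 184.7]
 [311.3 193.2]
 [302.9 243.6]] [[ 476.7 -264.4   10. ]
 [ 429.  -255.7   10. ]
 [ 436.9 -210.3   10. ]
 [ 485.3 -217.    10. ]]
169.696738451711 48.43274784096592 46.0902277115391 [ 457.  -236.8   10. ]
```

View pics/w4.png

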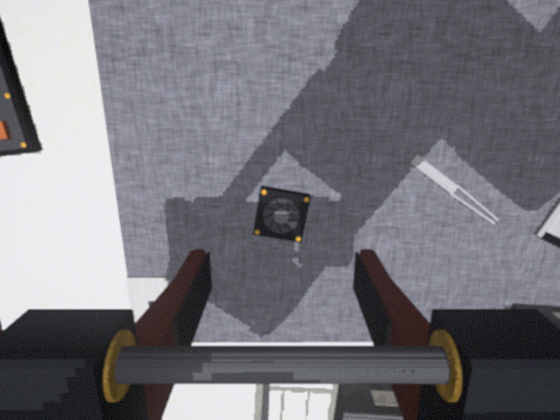

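The fan is at (281,214), impeller up, turned about −10°. Taking one closer look on the way down.

Request:
{"api": "play_rows", "payload": {
  "plan": [
    {"delta_pos": [-0.01,0,0.06],"twist": [0,0,0.173],"gripper": 80},
    {"delta_pos": [-0.01,0,0.08],"twist": [0,0,0.173],"gripper": 80},
    {"delta_pos": [-0.01,0,0.08],"twist": [0,0,0.173],"gripper": 80},
    {"delta_pos": [-0.01,0,0.08],"twist": [0,0,0.173],"gripper": 80}
  ]
}}

```text
clock: 16.85
position: [446.5, -237.5, 110.1]
ee_rot: [0.269, 3.129, -0.001]
contact_force: [-0.3, 0.7, -0.3]
width: 0.803
grip_force: 0.0
```

Run:
```python
from h import *
o1,k1,r1=pickle.load(open("w4.pkl","rb"))
o,kt,r=look(["fan_center"],"w5")
for u,s in r["fan_center"]: print(onz(0,u,5,kt), s)
print(tri([(*k1,r1["fan_center"][0][0]),(*kt,r["fan_center"][0][0])]))
d=manip.outline_of("wrist","fan_center")[0]; m=d["region"].astype(np.uint8)
c=max(cv2.findContours(m,0,2)[0],key=cv2.contourArea); b=cv2.boxPoints(cv2.minAreaRect(c)); W=np.array([onz(0,p,10,kt) for p in b])
e=W[1]-W[0]; print(b,np.degrees(np.arctan2(e[1],e[0])),np.linalg.norm(e),np.linalg.norm(W[2]-W[1]),W.mean(0))
print(go((455,-238,60),170),go((458,-237,60),170))
```

```text
[ 446.5 -237.5  110.1] 170.18206892211288 {'fan_center': [(array([284.8, 230.8]), 0.69)]}
[ 457.5 -236.8    5. ] 0.69
(array([ 460.4, -237. ,   -1.9]), array([0.3, 0.4]))
[[252. 199.]
 [318. 199.]
 [318. 263.]
 [252. 263.]] 80.18105682200547 44.41405631450696 47.38340122919393 [ 456.4 -236.5   10. ]
([-0.008, 0.0017, 0.0506], [-0.0012, 0.0022, 0.0022]) ([-0.0108, 0.0032, 0.0506], [-0.0012, 0.0022, 0.0022])
```

Request:
{"api": "play_rows", "payload": {
  "plan": [
    {"delta_pos": [-0.01,0.002,0.045],"twist": [0,0,0],"gripper": 80},
    {"delta_pos": [-0.01,0.002,0.07],"twist": [0,0,0],"gripper": 80},
    {"delta_pos": [-0.01,0.002,0.078],"twist": [0,0,0],"gripper": 80},
    {"delta_pos": [-0.01,0.002,0.078],"twist": [0,0,0],"gripper": 80},
    {"delta_pos": [-0.01,0.002,0.078],"twist": [0,0,0],"gripper": 80}
  ]
}}

```text
clock: 17.62
position: [456.8, -238.3, 32.4]
ee_rot: [0.271, 3.128, -0.002]
contact_force: [0.4, -0.7, -0.0]
width: 0.801
grip_force: 0.0
```

Request:
{"api": "play_rows", "payload": {
  "plan": [
    {"delta_pos": [0,0,0.005],"twist": [0,0,0],"gripper": 80},
    {"delta_pos": [0,0,0.005],"twist": [0,0,0],"gripper": 60},
    {"delta_pos": [0,0,0.005],"twist": [0,0,0],"gripper": 40},
    {"delta_pos": [0,0,0.005],"twist": [0,0,0],"gripper": 40},
    {"delta_pos": [0,0,0.005],"twist": [0,0,0],"gripper": 40}
  ],
  "newtons": 12
}}

```text
clock: 18.25
position: [456.2, -237.8, 26.4]
ee_rot: [0.271, 3.13, -0.0]
contact_force: [-0.1, 0.6, 0.8]
width: 0.526
grip_force: 12.0
```

Request:
{"api": "play_rows", "payload": {
  "plan": [
    {"delta_pos": [0,0,0],"twist": [0,0,0],"gripper": 40},
    {"delta_pos": [0,0,0],"twist": [0,0,0],"gripper": 40}
  ]
}}

```text
clock: 18.5
position: [456.1, -237.8, 26.4]
ee_rot: [-0.271, -3.13, 0.0]
contact_force: [0.4, -1.1, 2.2]
width: 0.521
grip_force: 12.0
```

Gripped the fan at 45.8 mm. Lifting it and moving to look at the bin from above.

Request:
{"api": "play_rows", "payload": {
  "plan": [
    {"delta_pos": [0,0,-0.06],"twist": [0,0,0],"gripper": 40},
    {"delta_pos": [0,0,-0.12],"twist": [0,0,0],"gripper": 40},
    {"delta_pos": [0,0,-0.175],"twist": [0,0,0],"gripper": 40},
    {"delta_pos": [0,0,-0.175],"twist": [0,0,0],"gripper": 40}
  ]
}}

```text
clock: 19.0
position: [458.7, -239.5, 205.6]
ee_rot: [0.27, 3.122, -0.008]
contact_force: [0.4, 0.1, -0.8]
width: 0.524
grip_force: 12.0
```

Run:
```python
from h import *
o=manip.get_obs();print(o["position"],o["width"],go((575,62,202),175.5))
```

```text
[ 458.7 -239.5  205.6] 0.523868573869979 ([-0.0627, 0.317, 0.0029], [-0.0045, 0.0082, -0.0942])
```

Request:
{"api": "play_rows", "payload": {
  "plan": [
    {"delta_pos": [-0.062,0.317,0],"twist": [0,0,-0.095],"gripper": 40},
    {"delta_pos": [-0.062,0.317,0],"twist": [0,0,-0.095],"gripper": 40},
    {"delta_pos": [-0.062,0.317,0],"twist": [0,0,-0.095],"gripper": 40},
    {"delta_pos": [-0.062,0.317,0],"twist": [0,0,-0.095],"gripper": 40},
    {"delta_pos": [-0.062,0.317,0],"twist": [0,0,-0.095],"gripper": 40}
  ]
}}

```text
clock: 19.62
position: [567.5, 56.1, 199.6]
ee_rot: [-0.122, -3.137, 0.0]
contact_force: [1.2, 0.2, 0.5]
width: 0.524
grip_force: 12.0
```

Run:
```python
from h import *
o=manip.get_obs();print(o["position"],o["width"],go((575,62,202),175.5))
```

```text
[567.5  56.1 199.6] 0.5243078802143842 ([-0.007, 0.0065, -0.0024], [-0.0004, -0.0023, 0.0008])
```

Request:
{"api": "play_rows", "payload": {
  "plan": [
    {"delta_pos": [0,0.003,0],"twist": [0,0,0],"gripper": 40},
    {"delta_pos": [0,0.003,0],"twist": [0,0,0],"gripper": 40}
  ]
}}

```text
clock: 19.88
position: [567.0, 57.1, 199.8]
ee_rot: [-0.12, -3.136, 0.001]
contact_force: [0.2, -0.1, -0.4]
width: 0.524
grip_force: 12.0
```

Run:
```python
from h import *
o,kt,r=look(["bin_lip","fan_center","bin","shelf_front"],"w6")
for n,z in(("bin_lip",50),("bin",0),("shelf_front",133)):
    for u,s in r[n]: print(n,onz(0,u,z,kt), s)
```

```text
[567.   57.1 199.8] 175.61856279969592 {'bin_lip': [(array([285.5, 190.5]), 0.73)], 'fan_center': [(array([280.6, 275.4]), 0.85)], 'bin': [], 'shelf_front': []}
bin_lip [559.8  60.9  50. ] 0.73
```

View pics/w6.png

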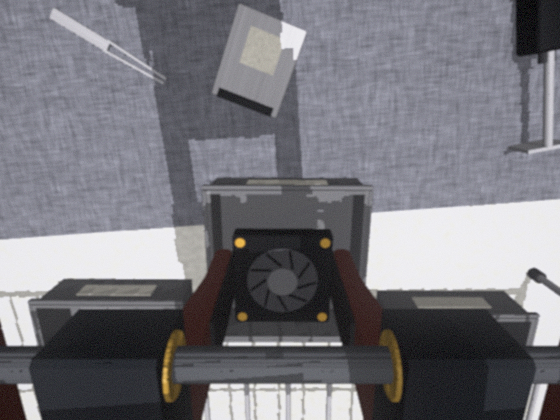

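The wrist view shows the front rim at rows 180–190, cols 203–373, square to the tool. The lip is at (559,62), the compartment is empty, and the fan is held level at (281,275), impeller up. (I've now used up the pictures; numbers only from here.) Moving over the compartment and down.

Request:
{"api": "play_rows", "payload": {
  "plan": [
    {"delta_pos": [-0.027,0.004,0],"twist": [0,0,0],"gripper": 40},
    {"delta_pos": [-0.027,0.004,0.03],"twist": [0,0,0],"gripper": 40},
    {"delta_pos": [-0.027,0.004,0.08],"twist": [0,0,0],"gripper": 40},
    {"delta_pos": [-0.027,0.004,0.115],"twist": [0,0,0],"gripper": 40},
    {"delta_pos": [-0.027,0.004,0.115],"twist": [0,0,0],"gripper": 40}
  ]
}}

```text
clock: 20.75
position: [593.0, 58.0, 83.9]
ee_rot: [-0.124, -3.133, 0.0]
contact_force: [-0.0, 0.5, 0.1]
width: 0.521
grip_force: 12.0
```

Run:
```python
from h import *
a=manip.read_camera("scene");o=manip.get_obs();print(o["position"],yaw(o),o["width"],o["contact_force"],go((594,59.5,36),175.5))
```

```text
[594.6  58.1  85.8] 175.47179396808966 0.5219375099543944 [0.4 0.3 0. ] ([0.0006, 0.0013, 0.0498], [-0.0003, -0.0023, -0.0005])
```

Request:
{"api": "play_rows", "payload": {
  "plan": [
    {"delta_pos": [0,0.002,0.025],"twist": [0,0,0],"gripper": 40},
    {"delta_pos": [0,0.002,0.042],"twist": [0,0,0],"gripper": 40},
    {"delta_pos": [0,0.002,0.05],"twist": [0,0,0],"gripper": 40},
    {"delta_pos": [0,0.002,0.05],"twist": [0,0,0],"gripper": 40},
    {"delta_pos": [0,0.002,0.05],"twist": [0,0,0],"gripper": 40}
  ]
}}

```text
clock: 21.42
position: [596.1, 60.9, 37.0]
ee_rot: [0.122, 3.138, -0.0]
contact_force: [-0.3, -0.2, 0.3]
width: 0.52
grip_force: 12.0
```

Request:
{"api": "play_rows", "payload": {
  "plan": [
    {"delta_pos": [0,0,0.002],"twist": [0,0,0],"gripper": 40},
    {"delta_pos": [0,0,0.003],"twist": [0,0,0],"gripper": 40},
    {"delta_pos": [0,0,0.003],"twist": [0,0,0],"gripper": 40}
  ]
}}

```text
clock: 21.8
position: [595.5, 61.0, 33.3]
ee_rot: [-0.122, -3.139, 0.0]
contact_force: [-0.4, -0.5, -0.5]
width: 0.524
grip_force: 12.0
```

Request:
{"api": "play_rows", "payload": {
  "plan": [
    {"delta_pos": [0,0,0.0015],"twist": [0,0,0],"gripper": 40},
    {"delta_pos": [0,0,0.003],"twist": [0,0,0],"gripper": 40},
    {"delta_pos": [0,0,0.003],"twist": [0,0,0],"gripper": 40},
    {"delta_pos": [0,0,0.003],"twist": [0,0,0],"gripper": 40}
  ]
}}

```text
clock: 22.3
position: [595.5, 60.9, 30.2]
ee_rot: [-0.122, -3.139, 0.0]
contact_force: [1.0, -0.0, -0.9]
width: 0.522
grip_force: 12.0
```

Request:
{"api": "play_rows", "payload": {
  "plan": [
    {"delta_pos": [0,0,0.001],"twist": [0,0,0],"gripper": 40},
    {"delta_pos": [0,0,0.001],"twist": [0,0,0],"gripper": 40}
  ]
}}

```text
clock: 22.55
position: [595.7, 60.9, 29.4]
ee_rot: [0.122, 3.139, -0.0]
contact_force: [0.1, -0.2, 0.9]
width: 0.524
grip_force: 12.0
```

Request:
{"api": "play_rows", "payload": {
  "plan": [
    {"delta_pos": [0,0,0.0006],"twist": [0,0,0],"gripper": 40},
    {"delta_pos": [0,0,0.0006],"twist": [0,0,0],"gripper": 40},
    {"delta_pos": [0,0,0.0006],"twist": [0,0,0],"gripper": 40}
  ]
}}

```text
clock: 22.92
position: [595.7, 60.9, 29.4]
ee_rot: [0.122, 3.139, -0.0]
contact_force: [-1.8, -1.0, 6.5]
width: 0.52
grip_force: 12.0
```

Run:
```python
from h import *
F=[]
for i in range(6):
    manip.read_camera("scene");o=manip.get_obs();F.append(o["contact_force"])
print(o["position"],np.mean(F,0),np.std(F,0))
```

```text
[595.7  60.9  29.4] [-1.9  0.   7.1] [0.4 0.4 0.3]
```

The fan is firmly on the floor (7 N up). Easing off slightly, then releasing gently.

Request:
{"api": "play_rows", "payload": {
  "plan": [
    {"delta_pos": [0,0,-0.0004],"twist": [0,0,0],"gripper": 40},
    {"delta_pos": [0,0,-0.0004],"twist": [0,0,0],"gripper": 60},
    {"delta_pos": [0,0,-0.0004],"twist": [0,0,0],"gripper": 72},
    {"delta_pos": [0,0,-0.0004],"twist": [0,0,0],"gripper": 72},
    {"delta_pos": [0,0,-0.0004],"twist": [0,0,0],"gripper": 72}
  ]
}}

```text
clock: 23.85
position: [595.5, 60.9, 28.9]
ee_rot: [-0.122, -3.139, 0.0]
contact_force: [-0.3, 0.1, 0.2]
width: 0.719
grip_force: 0.0
```

Request:
{"api": "play_rows", "payload": {
  "plan": [
    {"delta_pos": [0,0,-0.01],"twist": [0,0,0],"gripper": 72},
    {"delta_pos": [0,0,-0.05],"twist": [0,0,0],"gripper": 72},
    {"delta_pos": [0,0,-0.11],"twist": [0,0,0],"gripper": 72},
    {"delta_pos": [0,0,-0.17],"twist": [0,0,0],"gripper": 72},
    {"delta_pos": [0.05,0,-0.2],"twist": [0,0,0],"gripper": 72}
  ]
}}

```text
clock: 24.48
position: [550.3, 64.5, 233.9]
ee_rot: [0.123, 3.129, 0.0]
contact_force: [-0.3, 0.2, 1.0]
width: 0.717
grip_force: 0.0
```

Request:
{"api": "play_rows", "payload": {
  "plan": [
    {"delta_pos": [0.06,0,-0.02],"twist": [0,0,0],"gripper": 72},
    {"delta_pos": [0.06,0,-0.02],"twist": [0,0,0],"gripper": 72},
    {"delta_pos": [0.06,0,-0.02],"twist": [0,0,0],"gripper": 72}
  ]
}}

```text
clock: 24.85
position: [486.7, 69.5, 249.9]
ee_rot: [0.122, 3.137, -0.0]
contact_force: [-0.5, 0.5, -0.3]
width: 0.718
grip_force: 0.0
```

Run:
```python
from h import *
o,kt,r=look(["fan_center","bin_lip","shelf_front","bin"],"w7")
for n,z in(("bin_lip",50),("fan_center",8),("shelf_front",133),("bin",0)):
    for u,s in r[n]: print(n,onz(0,u,z,kt), s)
d=manip.outline_of("wrist","fan_center")
if d:
    c=max(cv2.findContours(d[0]["region"].astype(np.uint8),0,2)[0],key=cv2.contourArea); b=cv2.boxPoints(cv2.minAreaRect(c)); W=np.array([onz(0,p,13,kt) for p in b]); print(W.mean(0),np.linalg.norm(W[1]-W[0]),np.linalg.norm(W[2]-W[1]))
for c in("scene","top"):
    manip.read_camera(c)
    for n,z in(("bin_lip",50),("fan_center",8),("hook_tip",0),("bin",0)):
        print(c,n,[(onz(c,d["point"],z),round(d["score"],2)) for d in manip.mark_of(c,n)])
```

```text
[486.7  69.5 249.9] 175.5483166150093 {'fan_center': [(array([281.2, 270.4]), 0.74)], 'bin_lip': [(array([281.6, 256.2]), 0.95)], 'shelf_front': [(array([246.7, 399.9]), 0.79), (array([479.4, 208.1]), 0.24)], 'bin': [(array([281.1, 290. ]), 0.57)]}
bin_lip [561.2  63.8  50. ] 0.95
fan_center [598.4  60.4   8. ] 0.74
shelf_front [656.7  26.  133. ] 0.79
shelf_front [495.7 213.2 133. ] 0.24
bin [628.3  57.9   0. ] 0.57
[600.2  61.8  13. ] 43.6464004890723 39.11145388394942
scene bin_lip [(array([555.7,  69.6,  50. ]), 0.66)]
scene fan_center [(array([595. ,  50.5,   8. ]), 0.51)]
scene hook_tip [(array([553.7, 272.8,   0. ]), 0.79), (array([384.2, 632.1,   0. ]), 0.55)]
scene bin [(array([762.5, 200.9,   0. ]), 0.72), (array([633.8,  45.2,   0. ]), 0.71), (array([ 722.9, -111.2,    0. ]), 0.55)]
top bin_lip []
top fan_center [(array([595.2,  58.2,   8. ]), 0.48)]
top hook_tip [(array([536.7, 279.5,   0. ]), 0.92), (array([363.6, 645.8,   0. ]), 0.85)]
top bin [(array([621.7,  59.2,   0. ]), 0.88), (array([751. , 206.1,   0. ]), 0.76), (array([ 720.1, -116.8,    0. ]), 0.68), (array([539.7, 278. ,   0. ]), 0.27)]
```

Everything checks out: the fan is ~37 behind the lip, the divider ~24 in front of the wire, the rear ~48 under the shelf, and the hook is back in its place.

```bash
python3 -c "
from workcell import manip
print(manip.finish_job())"
```

```text
the job is handed in; nothing more can be done
None
```

The job is handed in and, by my last camera measurements, done as asked: bin drawn about 100 mm out in front of the shelf with its rear still under it, hook back on the bench at its old spot, fan set down flat, impeller up, in the front compartment, neighbours left alone; robot clock about 25 s of the 72 s; I viewed 12 pictures, two over the limit of 10.

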